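# Close up the tool case

## Robot

A 7-joint arm with a two-finger parallel gripper is mounted at the origin on the work surface. World frame = base frame: x ahead of the robot, y to its left, z up, the work surface at z = 0. Lengths are in m, angles in rad, forces in N, time in s.
With the tool pointing down it reaches from about 0.35 to 0.9 m from the base axis. Payload 19.9 kg.
Tool frame: the origin (TCP) lies between the finger pads; the fingertips stand 19 mm ahead of it and the grasp point (between the pads) is the TCP; z points along the fingers, y is the line along which they close (so a half turn about z gives the same grasp; the last joint's range is limited). The gripper opens to 94 mm and grips with 3 to 60 N. Pads are 16 mm wide; open, the fingers measure 119 mm over their backs; the gripper's body (75 mm by 177 mm) begins 78 mm behind the grasp point.
Start: joints at [-1.385, 0.417, -0.01, 1.614, 0.005, 1.111, -0.053], TCP at [0.141, 0.609, 0.224] pointing down, gripper open.
Joint ranges: [-2.81, 2.81], [-0.39, 2.02], [-1.27, 1.25], [0.06, 2.57], [-1.19, 4.33], [0.19, 2], [-2.82, 2.82]. Speed limits (rad/s): [1.89, 1.89, 2.39, 2.39, 3.01, 3.01, 3.01].

## Interface

Orientations are given as a 3x3 rotation matrix whose columns are the frame's x, y, z axes.
In Python, from rig import robot gives the robot as it stands. Calls block until the motion is done:
- robot.move_ptp(position, orientation): joint-space move of the TCP to a pose.
- robot.move_linear(position, velocity=0.15, frame=None, threshold=None): straight line of the TCP; frame=None keeps the orientation; velocity is the mean speed in m/s. With threshold (N) it stops when the force on the tool has changed by that much, and returns True; else False.
- robot.goto_joints(angles): joint-space move.
- robot.gripper_to(opening): finger opening in m; the grip force is fixed at half the most; returns when the fingers have stopped.
- robot.pause(seconds).
- robot.ik(position, orientation): joint angles nearest the present ones, or None.
- robot.get_state(): the state.
- robot.grab_frame(name): name is "scene" or "top" or "wrist"; returns the picture (480x640x3 uint8, red, green, blue); there is no depth.
- robot.camera_info(name): a dict with "fx", "fy", "cx", "cy" (pixels), "rvec" (rotation vector, rad) and "tvec" (3), from world to camera coordinates, as OpenCV has them. Camera axes: x right, y down, z forward; pixel columns grow to the right and rows downward; lengths in m; the calibration is good to about 2 mm. The wrist camera is an equidistant fisheye: a pixel r from the principal point sees the ray r / f radians off the axis. A picture is of the moment at which its call begins: read the wrist's pose just before it. camera_info takes no time and is no camera call; for the wrist camera it gives the pose at the moment of the call.
A pose or a line that the arm cannot do raises robot.PlanningError and nothing moves.
- robot.sign_off(): hands the job in; it is judged then, once.
The state is a dict: "time": time; "qpos": joint angles; "joint_vel": joint speeds; "effort": joint torques, N m; "ee_pos": TCP position; "tool_rot": TCP orientation; "force": force on the tool from outside, world axes, zero at the start; "moment": the same for the moment, N m; "opening": finger opening in m; "grasp_force": force on a finger pad.
Only numpy, scipy, OpenCV 4.12 (cv2) and the standard library are available. Lean on these libraries where they do the work, as an engineer would, in place of code of your own. Each camera call takes 0.05 s, during which the arm holds its last target. There are 200 camera calls.

## Task

Close up the open tool case on the bench: first push the upright inner flap all the way down flat over the row of sockets while the lid still stands open, then swing the lid over it and press it fully shut. Do it all by pushing with the fingertips or the outside of the fingers: do not take the flap or the lid between the fingers, and leave the other things in and around the case where they are.

Things in the scene. Friction and masses are not known exactly. Their poses are not given: they have to be found in the camera images.
- case: blue plastic tool case, fixed on the bench: 300 mm along its x, 240 along its y, rim 80 high, walls 5. Origin: centre of underside, z up. At zero yaw x points away from the robot, y to the left. Lid hinged along the +y side; inner flap along the -y side, where latches and a handle (25 mm proud, 45 high) are. Sockets stand in the -y half, under the flap's place; the +y half is open.
- case_lid (a joint): lid angle, rad: 0 = shut on the rim, pi/2 = straight up, up to 2.0 = leaning back over the +y side. Stiff hinge: it stays where it is left and must be pushed all the way down (1 to 6 N at the free edge). Lid: 306 mm along the hinge, 246 mm from hinge to free edge, 24 mm thick. Shut, its top is 105 mm above the bench.
- lid_hinge (a point): point on the lid's hinge line, half-way along it: 120 mm to the case's +y side of its centre, 81 mm above the bench; axes as the case's. The hinge line lies in the plane of the lid's underside; the outer face (top when shut) is 24 mm from that plane, with ribs 2.5 mm proud that are look only.
- lid_panel (a point): centre of the lid panel, in mid thickness (moves with the lid): 122 mm from the hinge line. Its axes: x along the hinge, y from the free edge towards the hinge, z out of the outer face. At lid angle 0 they are the case's axes.
- case_flap (a joint): angle of the inner flap, rad: 0 = flat over the sockets on its stop, pi/2 = straight up, up to 1.85 = leaning out over the handle side. Folds down towards the case's +y. Stiff hinge: stays where it is left (0.5 to 1.5 N at its edge moves it). Grey plate, 284 mm along the hinge, 110 mm from hinge to free edge, 5 mm thick. Flat, its top is 70 mm above the bench, 10 below the rim.
- flap_hinge (a point): point on the flap's hinge line, half-way along it: 110 mm to the case's -y side of its centre, 65 mm above the bench; axes as the case's. The hinge line lies in the plane of the flap's underside (underside when flat).
- flap_panel (a point): centre of the flap plate, in mid thickness (moves with the flap): 55 mm from the hinge line. Its axes: x along the hinge, y from the hinge towards the free edge, z out of the face that is on top when flat (the outer face, towards the handle side, when upright). At flap angle 0 they are the case's axes.
- screwdriver: loose screwdriver, 190 mm long, lying along its x on the floor of the case's open compartment; leave it. Origin on its underside.
- tape: loose roll of white tape, 52 mm across, 20 mm high, lying in the case's open compartment; leave it. Origin at the centre of its underside.
- wrench: loose steel wrench, 170 mm long, lying along its x on the bench beside the case's handle side; leave it. Origin on its underside.
- jar: loose jar, 56 mm across, 80 mm high, standing on the bench beside the handle side; leave it. Origin at the centre of its underside.
- discs: loose stack of white discs, 110 mm across, 24 mm high, lying on the bench behind the lid side; leave it. Origin at the centre of its underside.
- bottle: loose white bottle, 70 mm across, 190 mm high, standing on the left part of the bench; leave it. Origin at the centre of its underside.
- can: loose steel can, 66 mm across, 160 mm high, standing on the left part of the bench; leave it. Origin at the centre of its underside.

How it is judged:
On the way, in this order (a step that is already met when the one before it is completed fails the run):
1. the flap is folded down flat while the lid still stands open (value of joint case_flap below 0.06 rad and value of joint case_lid above 1.2 rad), for 0.2 s.
2. the lid is swung shut over it (value of joint case_lid below 0.04 rad and value of joint case_flap below 0.06 rad), for 0.2 s.
At the end, for the whole second after the job is handed in: The flap lies flat (within 0.06 rad, 6 mm at its edge), the lid is shut on the rim (within 0.04 rad, 10 mm at its free edge) and at rest, and all loose things are within 30 mm of where they were (all of step 2 and velocity of joint case_lid between -0.05 and 0.05 rad/s and distance of each of screwdriver, tape, wrench, jar, discs, bottle, can from where it was at the start of the episode below 0.03 m); the robot touches nothing.
It fails at once if the lid is swung in (below 1.2 rad) while the flap is not yet down (value of joint case_lid below 1.2 rad and value of joint case_flap above 0.06 rad).
It fails at once if the lid is taken between the fingers (x of the grasp point in the frame of lid_panel between -0.15 and 0.15 m and y of the grasp point in the frame of lid_panel between -0.12 and 0.12 m and z of the grasp point in the frame of lid_panel between -0.01 and 0.01 m).
It fails at once if the flap is taken between the fingers (x of the grasp point in the frame of flap_panel between -0.142 and 0.142 m and y of the grasp point in the frame of flap_panel between -0.055 and 0.055 m and z of the grasp point in the frame of flap_panel between -0.0025 and 0.0025 m).
It fails at once if a loose thing is lifted, carried or pushed away (more than 30 mm) (distance of any of screwdriver, tape, wrench, jar, discs, bottle, can from where it was at the start of the episode above 0.03 m).
It also fails if it takes over 58 s, if anything falls off the work surface, if the arm or the gripper's body presses on something with over 40 N, if the wrist force passes 120 N, or if a joint passes its speed limit or range.

## Working session

There is one attempt and no reset: what is moved stays moved. The work goes in short steps, each a Python script; the robot and the scene stay as the last script left them, time stands still between calls to the robot, and variables do not carry over. Pictures are saved under pics/ and viewed, at most 10 in all, crops included, and the job is handed in when it is done.

```bash
ls; mkdir -p pics; python3 - <<'E'
from rig import robot
import cv2
for n in ("scene","top"):
    cv2.imwrite(f"pics/{n}0.png",robot.grab_frame(n)[:,:,::-1])
    print(n,robot.camera_info(n))
s=robot.get_state();print(s["time"],s["ee_pos"],s["tool_rot"],s["opening"])
E
```

```text
pics
scene {'fx': 438.61572120219904, 'fy': 438.61572120219904, 'cx': 316.78066714452285, 'cy': 241.86389710363773, 'rvec': array([ 1.91860065,  1.30393191, -0.63572169]), 'tvec': array([-0.2924043 , -0.25369719,  1.33314439])}
top {'fx': 529.1612168808704, 'fy': 529.1612168808704, 'cx': 323.3637332194742, 'cy': 239.21255867939612, 'rvec': array([ 2.1787813 , -2.16359046,  0.12336077]), 'tvec': array([0.04806138, 0.56858609, 1.06049478])}
0.1 [0.14047117 0.60870611 0.22391059] [[-9.74391283e-01  2.24859088e-01 -1.35826743e-04]
 [ 2.24859106e-01  9.74390733e-01 -1.03993999e-03]
 [-1.01491638e-04 -1.04385034e-03 -9.99999450e-01]] 0.09388568626870462
```

View pics/scene0.png

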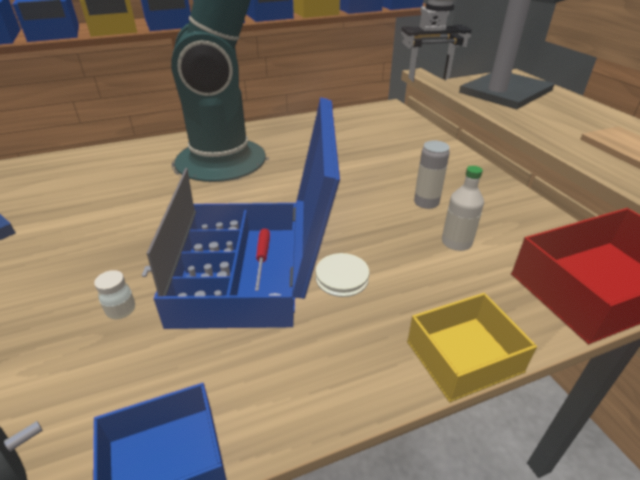

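View pics/top0.png

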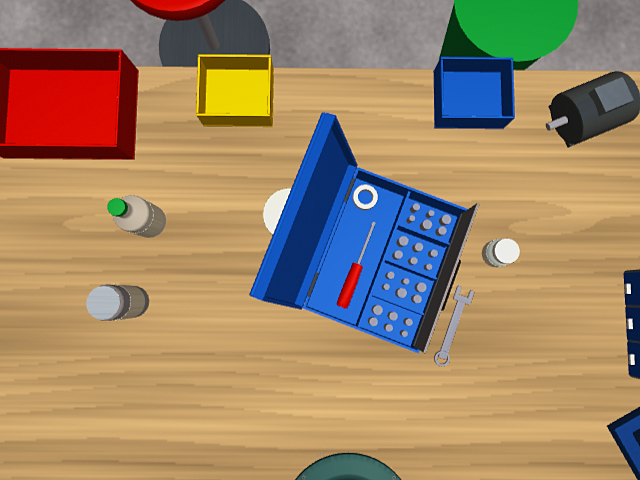

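The scene shows the case with the flap up on the right (−y) and the lid leaning at about 1.6–1.9 rad on the left. The jar, wrench and discs are close by. I'll zoom in for corners.

```bash
python3 - <<'E'
import cv2
a=cv2.imread("pics/top0.png")[100:370,240:500]
cv2.imwrite("pics/tc.png",cv2.resize(a,None,fx=2.2,fy=2.2,interpolation=cv2.INTER_CUBIC))
a=cv2.imread("pics/scene0.png")[90:340,140:350]
cv2.imwrite("pics/sc.png",cv2.resize(a,None,fx=2.4,fy=2.4,interpolation=cv2.INTER_CUBIC))
E
```

```text
(no output)
```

View pics/tc.png

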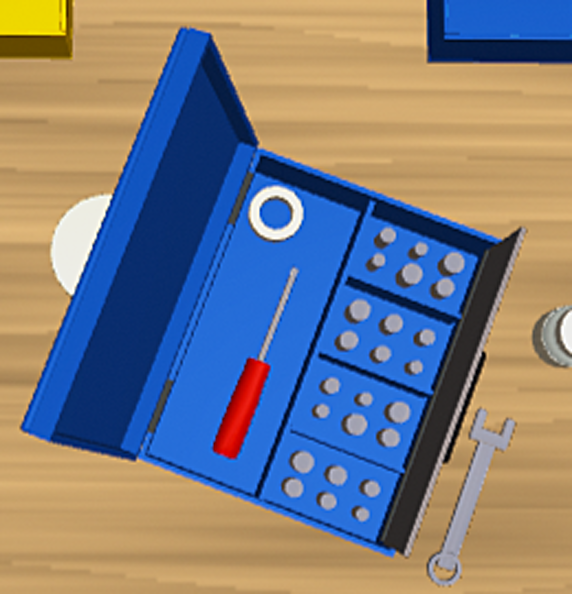

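View pics/sc.png

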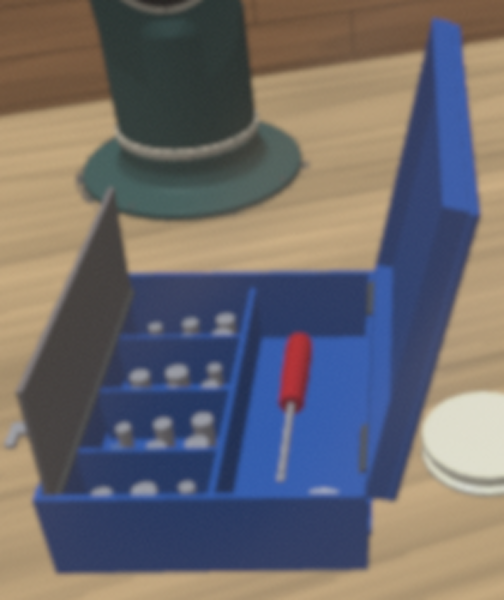

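The top crop shows the rim corners, the flap's free edge from (523,229) to (407,556), and the lid's free edge from (181,29) to (22,430). The scene crop shows the same corners. I'll fit the pose and angles to both views.

```bash
cat > h.py <<'E'
import numpy as np, cv2
from rig import robot
def proj(n,P):
    c=robot.camera_info(n);K=np.array([[c['fx'],0,c['cx']],[0,c['fy'],c['cy']],[0,0,1]])
    return cv2.projectPoints(np.array(P,float).reshape(-1,1,3),c['rvec'],c['tvec'],K,None)[0][:,0]
def back(n,u,v,z):
    c=robot.camera_info(n);R=cv2.Rodrigues(c['rvec'])[0];o=-R.T@c['tvec']
    d=R.T@np.array([(u-c['cx'])/c['fx'],(v-c['cy'])/c['fy'],1]);return o+d*(z-o[2])/d[2]
def w(p,P):  # case -> world, p=(x,y,yaw)
    c,s=np.cos(p[2]),np.sin(p[2]);P=np.atleast_2d(P)
    return np.c_[p[0]+c*P[:,0]-s*P[:,1],p[1]+s*P[:,0]+c*P[:,1],P[:,2]]
def lid(t,x,d,h): return [x,.12-d*np.cos(t)+h*np.sin(t),.081+d*np.sin(t)+h*np.cos(t)]
def flap(t,x,d,h): return [x,-.11+d*np.cos(t)-h*np.sin(t),.065+d*np.sin(t)+h*np.cos(t)]
E
cat > fit.py <<'E'
from h import *
from scipy.optimize import least_squares
def pts(q):
    L,F=q[3],q[4]
    T=[[-.15,-.12,.08],[-.15,.12,.08],flap(F,.142,.11,.0025),flap(F,-.142,.11,.0025),lid(L,.153,.246,.024),lid(L,.153,.246,0),lid(L,-.153,.246,.024)]
    S=[[.15,-.12,.08],[.15,.12,.08],[.15,-.12,0],flap(F,.142,.11,0),flap(F,-.142,.11,0),lid(L,.153,.246,0),lid(L,.153,.246,.024),lid(L,-.153,.246,0),lid(L,-.153,.246,.024)]
    return T,S
t=np.array([(393,556),(145,458),(523,229),(407,556),(181,29),(210,35),(22,430)])/2.2+(240,100)
s=np.array([(37,498),(370,498),(57,571),(21,392),(110,190),(440,208),(477,215),(433,20),(460,28)])/2.4+(140,90)
def f(q):
    T,S=pts(q); return np.r_[(proj("top",w(q,T))-t).ravel(),(proj("scene",w(q,S))-s).ravel()]
r=least_squares(f,[.55,0,-.3,1.8,1.6],loss='soft_l1')
print(r.x);print(np.round(f(r.x).reshape(-1,2),1).tolist())
for n,u,v,z in [("jar",508,251,.08),("wr1",463,295,.005),("wr2",442,359,.005),("discs",290,212,.024),("bottle",118,207,.19),("can",102,301,.16)]: 
    P=back("top",u,v,z); c,s_=np.cos(r.x[2]),np.sin(r.x[2]);d=P[:2]-r.x[:2]
    print(n,P.round(3),"case:",np.round([c*d[0]+s_*d[1],-s_*d[0]+c*d[1]],3))
E
python3 fit.py
```

```text
[ 0.52680257 -0.07167327 -0.35857779  1.78806799  1.55192143]
[[-0.5, 0.2], [-4.1, -0.1], [0.2, -1.3], [-0.3, -0.2], [-0.8, -2.5], [0.2, -1.1], [-1.6, -0.0], [-2.5, 0.7], [-2.5, -1.3], [-0.7, 0.9], [-0.8, -0.4], [0.4, -1.9], [-0.3, -2.2], [1.0, -2.1], [-1.8, -2.6], [-1.0, -3.4]]
jar [ 0.542 -0.311  0.08 ] case: [ 0.098 -0.218]
wr1 [ 0.456 -0.241  0.005] case: [-0.007 -0.183]
wr2 [ 0.324 -0.194  0.005] case: [-0.147 -0.186]
discs [0.625 0.122 0.024] case: [0.024 0.216]
bottle [0.606 0.415 0.19 ] case: [-0.097  0.484]
can [0.441 0.447 0.16 ] case: [-0.263  0.456]
```

```bash
cat >> h.py <<'E'
p=(.5268,-.0717,-.3586); A=.008
cx=np.array([np.cos(p[2]),np.sin(p[2]),0])
def rot(s): y=s*cx; z=np.array([0,0,-1.]); return np.c_[np.cross(y,z),y,z]
def tcp(q): return w(p,[q[0],q[1],q[2]+.019])[0]     # from tip centre in case frame
def fl(t,d=.088): c=flap(t,0,d,.005); c[1]-=A; return c
def ld(t,d=.222): c=lid(t,0,d,.024); c[1]+=A; return c
FL=[[0,-.175,.36],[0,-.175,.155]]+[fl(t) for t in np.arange(1.5,.01,-.15)]
LD=[[0,-.03,.38],[0,.26,.38],[0,.26,.29]]+[ld(t) for t in np.arange(1.85,.05,-.15)]+[ld(0.03),ld(-.03)]
E
python3 - <<'E'
from h import *
for s in (1,-1):
    b=[robot.ik(tcp(q),rot(s)) for q in FL+LD]
    print(s,[i for i,x in enumerate(b) if x is None], b[0], b[-1])
E
```

```text
1 [] [-0.37273546  0.15678865  0.89353681  1.67281919 -0.12446159  1.37154148
  0.180925  ] [-0.41926289  0.49754515  0.85038768  1.9919052  -0.48949621  0.86773485
  0.33980443]
-1 [0] None [ 1.09249727  0.61623767 -1.08389805  1.94522028  0.65819703  0.98825113
  2.47798394]
```

```bash
python3 - <<'E'
from h import *
import cv2
robot.gripper_to(0.0)
s=robot.get_state(); robot.move_linear(s['ee_pos']+[0,0,.19],velocity=.25)
robot.move_ptp(tcp(FL[0]),rot(1)); print(robot.get_state()['ee_pos'],tcp(FL[0]),robot.get_state()['time'])
robot.move_linear(tcp(FL[1]),velocity=.2)
for q in FL[2:]:
    hit=robot.move_linear(tcp(q),velocity=.1,threshold=25)
    if hit: print("hit",q); break
if not hit: print("press",robot.move_linear(tcp(fl(-.12)),velocity=.03,threshold=25))
s=robot.get_state(); print(s['time'],s['ee_pos'],s['ee_pos'][2]-.019,s['force'],s['opening'])
robot.pause(.3)
robot.move_linear(tcp([0,-.03,.38]),velocity=.2)
cv2.imwrite("pics/s1.png",robot.grab_frame("scene")[90:340,140:350,::-1].repeat(2,0).repeat(2,1))
E
```

```text
[ 0.46576528 -0.23495134  0.37894032] [ 0.46538136 -0.23556809  0.379     ] 5.5917
press True
10.5833 [ 0.51640391 -0.10055707  0.0888099 ] 0.06980990155931363 [-8.23587102  2.62374705 26.75425358] 2.686734171185789e-05
```

View pics/s1.png

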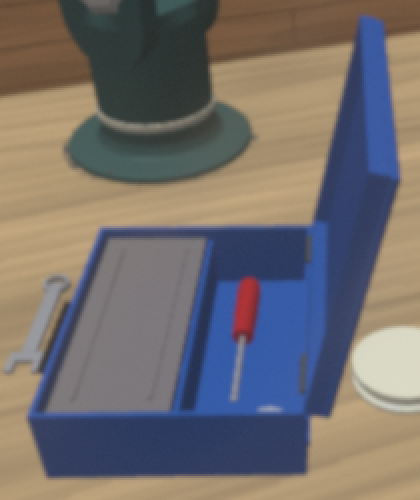

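The flap is flat: the fingertip stopped at 69.8 mm, the lid is still open, and nothing else has moved. Next is the lid.

```bash
python3 - <<'E'
from h import *
import cv2
for q in LD[1:3]: robot.move_linear(tcp(q),velocity=.2)
hit=False
for q in LD[3:-1]:
    hit=robot.move_linear(tcp(q),velocity=.12,threshold=30)
    if hit: print("hit",q); break
if not hit: print("press",robot.move_linear(tcp(ld(-.08)),velocity=.03,threshold=30))
s=robot.get_state(); print(s['time'],s['ee_pos'],s['ee_pos'][2]-.019,s['force'])
robot.pause(.3)
robot.move_linear(s['ee_pos']+[0,0,.25],velocity=.2)
cv2.imwrite("pics/s2.png",robot.grab_frame("scene")[:,:,::-1])
E
```

```text
press True
20.9583 [ 0.49452722 -0.15957568  0.12399882] 0.10499881519230243 [-7.3655856   4.38375482 26.22448842]
```

View pics/s2.png

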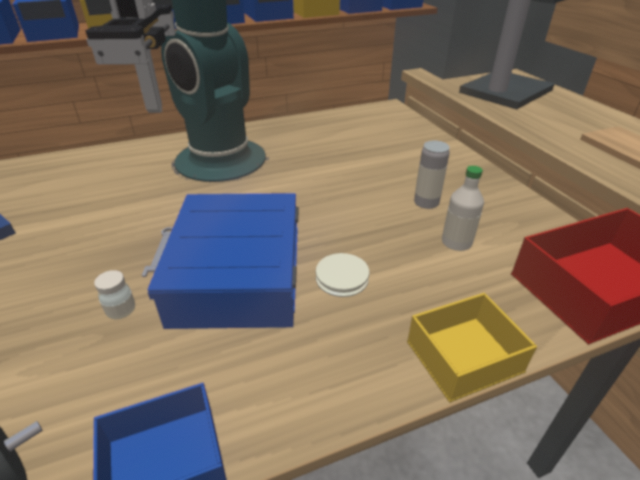

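The lid is shut: the fingertip stopped at 105.0 mm. The jar, discs, bottle and can look unmoved, and the gripper is clear.

```bash
python3 -c "
from rig import robot
print(robot.sign_off())"
```

```text
the job is handed in; nothing more can be done
None
```

I pushed the flap flat, then pressed the lid fully shut (fingertip heights 69.8 mm and 105.0 mm match the 70 mm and 105 mm given), saw nothing else moved in the camera view, and handed the job in; no verdict was returned.

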